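# Roll-test cast rollers on a ramp and sort them

### The arm

A 6-joint arm with a two-finger parallel gripper is mounted at the origin on the work surface. World frame = base frame: x ahead of the robot, y to its left, z up, the work surface at z = 0. Lengths are in m, angles in degrees, forces in N, time in s.
With the tool pointing down it reaches from about 0.4 to 0.825 m from the base axis. Payload 7 kg.
Tool frame: the origin (TCP) lies midway between the tips of the shut fingers; the grasp point (between the pads) lies 19 mm behind it; y points along the fingers, z is the direction in which the jaws open and shut, and the axes are right-handed (so a half turn about y gives the same grasp; the last joint's range is limited). The gripper opens to 88 mm and grips with 3 to 60 N. Pads are 19 mm wide; open, the fingers measure 130 mm over their backs; the gripper's body (78 mm by 193 mm) begins 47 mm behind the grasp point.
Start: joints at [86.35, 20.546, 0.682, 0, -70.136, -16.507], TCP at [0.233, 0.634, 0.227] pointing down, gripper open.
Joint ranges: [-176.03, 176.03], [-82.01, 121.73], [-58.28, 71.71], [-173.87, 95.51], [-174.79, -0.11], [-173.66, 173.66]. Speed limits (degrees/s): [136.94, 136.94, 172.46, 180, 180, 180].

### API

Orientations are given as [roll, pitch, yaw] about the fixed x, y, z axes, in that order (R = Rz(yaw) Ry(pitch) Rx(roll)).
In Python, from plant import ctrl gives the robot as it stands.
- The arm moves only by the tool step_arm, never from a script. Its argument "rows" is a list that holds one entry, the list of rows, each a list of 7 numbers: the gripper command: -1 is shut, 1 is fully open, values between are in proportion, then the shift along the world's x, y, z in cm, then the turn, a rotation vector about the world's x, y, z in degrees. In form: [[[fingers, tx, ty, tz, rx, ry, rz], ...]]. A call has 1 to 12 rows; each row shifts and turns the commanded pose from where the row before left it; what a row does not reach is not made up. A row lasts 1/8 s, in which the tool goes at most 62.5 mm and 10.7 degrees, less where a joint would pass 70% of its speed; a pose out of reach is approached as far as the arm can. A call is refused whole if a number of a shift passes 6.25 or a number of a turn 10.7, either way. A call with a gripper value outside its range is refused whole. The fingers move at their own pace and stop on an object; the grip force is fixed at half the most. Time passes only in rows, so rows that do not move let the fingers close. It gives the time, the measured TCP pose, the force and the opening at its end, in the units of the state.
- ctrl.get_obs(): the state, without advancing time (a new reading comes with each control period).
- ctrl.snapshot(name): name is "scene" or "top"; returns the picture (400x640x3 uint8, blue, green, red); there is no depth.
- ctrl.camera_params(name): a dict with "vertical_fov" (degrees; the focal length in pixels is half the picture's height over the tangent of half this angle, whatever the lens; pixels are square), "cx", "cy" (the principal point, pixels), "rvec" (rotation vector, rad) and "tvec" (3), from world to camera coordinates, as OpenCV has them. Camera axes: x right, y down, z forward; pixel columns grow to the right and rows downward; lengths in m; the calibration is good to about 2 mm. A picture is of the moment at which its call begins. camera_params takes no time and is no camera call.
- ctrl.close_job(): hands the job in, once; it reports no verdict.
The state is a dict: "clock": time; "joint_pos": joint angles; "qvel": joint speeds; "tau": joint torques, N m; "tool_pos": TCP position; "orientation": TCP orientation; "force": force on the tool from outside, world axes, zero at the start; "moment": the same for the moment, N m; "opening": finger opening in m.
Only numpy, scipy, OpenCV 4.12 (cv2) and the standard library are available. Lean on these libraries where they do the work, as an engineer would, in place of code of your own. Each camera call takes 0.05 s, during which the arm holds its last target. There are 200 camera calls.

### The job

Try the three cast rollers from the rack on the test ramp: lay each one crosswise on the upper half of the ramp, gently, and let it go. A sound one must roll down into the green catch pocket by itself (do not push it, or put it in the pocket by hand) and stays there; one that stays put on the ramp is faulty, so after it has lain there released for a moment, lay it gently in the blue rework tray. Do not disturb the mould half or the tools.

Things in the scene. Friction and masses are not known exactly. Their poses are not given: they have to be found in the camera images.
- casting_a: ivory cast roller, 44 mm diameter, 120 mm long, about 190 g, in one of the rack's slots (varies). Origin at its middle on its axis; own x along the axis. Either round, or with an untrimmed flat-bottomed ridge, 30 mm wide, along its underside as it lies in the rack, hidden from above; the ridge is level with the cylinder's lowest line and adds no width or height. The ramp shows which
- casting_b: ivory cast roller, 44 mm diameter, 120 mm long, about 190 g, in one of the rack's slots (varies). Origin at its middle on its axis; own x along the axis. Either round, or with an untrimmed flat-bottomed ridge, 30 mm wide, along its underside as it lies in the rack, hidden from above; the ridge is level with the cylinder's lowest line and adds no width or height. The ramp shows which
- casting_c: ivory cast roller, 44 mm diameter, 120 mm long, about 190 g, in one of the rack's slots (varies). Origin at its middle on its axis; own x along the axis. Either round, or with an untrimmed flat-bottomed ridge, 30 mm wide, along its underside as it lies in the rack, hidden from above; the ridge is level with the cylinder's lowest line and adds no width or height. The ramp shows which
- rack: fixed rack, 100 x 245 mm, 36 mm high, origin under its centre. Three open-topped slots at its y = -85, 0 and +85 mm hold the castings, axes along its x and 42 mm above the table, on two grey cheeks 12 mm thick at x = -42 and +42 mm, over a board 8 mm thick. Fingers can go down between the cheeks (72 mm free) beside a casting's middle (41 mm between castings)
- ramp: fixed plywood ramp with a green catch pocket at its foot, 150 mm wide (x), 347 mm long (y). Origin at table height under its middle. Downhill at 7 degrees to its own -y, from y = +170 mm (65 mm high) to y = -50 mm (38 mm high); 8 mm guide strips on both sides, 136 mm apart. A casting lies crosswise with its axis along the ramp's x
- ramp_start (a point): point on the plywood, mid-width, at y = +110 mm of the ramp (58 mm above the table): a good release place; a casting lying there has its axis 22 mm off the surface. Upper half: from y = +20 to +170 mm of the ramp. A round casting, once free, is in the pocket within about 1.5 s; a ridged one stays where it is laid ridge down and does not slide
- pocket (a point): mid-floor of the catch pocket, 19 mm above the table, at y = -108 mm of the ramp. The pocket lies past a 12 mm step at y = -50 mm: 136 mm wide, 117 mm long inside, floor sloping 7 degrees to the ramp's -y, walls 62 mm above the table
- rework_tray: fixed blue open tray, 118 (x) x 168 (y) mm, 28 mm high, walls and floor 4 to 5 mm thick. Origin under its centre. A casting fits in with its axis along the tray's y, lying about 27 mm (axis) above the table
- mould_half: bystander: loose white printed mould half with a trough, 70 x 170 x 38 mm. Origin under its centre, long side along y
- caliper: bystander: steel caliper lying along y, 220 mm long. Origin under the middle of its beam; its jaws reach 55 mm towards its -x near its +y end
- pliers: bystander: red-handled pliers lying along y, 180 mm long. Origin near the pivot, handles towards -y
Things that resemble listed ones, but are neither listed nor needed, are in the scene too. What is shaped like the casting_c but black or yellow is not meant. What is shaped like the casting_a but black or purple is not meant.

How it is judged:
By the outcome, as a careful person would: the job done as asked, in the order asked, and still so for the second after the job is handed in, with the robot touching nothing.
It also fails if it takes over 70 s, if anything falls off the work surface, if the arm or the gripper's body presses on something with over 40 N, if the wrist force passes 120 N, or if a joint passes its speed limit or range.

## Working session

There is one attempt and no reset: what is moved stays moved. The work goes in short steps, Python scripts to look and compute and a tool call to move; the robot and the scene stay as the last step left them, time stands still between calls to the robot, and variables do not carry over. Pictures are saved under pics/ and viewed, about 8 in all and at most 12, crops included, and the job is handed in when it is done.

Besides the shell and the picture viewer there is one more tool, called as name(argument=value, ...), one argument or row to a line, values as JSON. step_arm: Moves the arm, as the interface text tells. Its arguments: {"type":"object","properties":{"rows":{"type":"array"}},"required":["rows"]}

```bash
mkdir -p pics; cat > h.py <<'E'
import numpy as np, cv2
from plant import ctrl
def cam(n):
    p=ctrl.camera_params(n); f=200/np.tan(np.radians(p["vertical_fov"])/2)
    R=cv2.Rodrigues(np.array(p["rvec"],float))[0]; t=np.array(p["tvec"],float).ravel()
    return p,f,R,t
def ray(n,u,v,z):
    p,f,R,t=cam(n); d=R.T@np.array([(u-p["cx"])/f,(v-p["cy"])/f,1]); c=-R.T@t
    return c+d*(z-c[2])/d[2]
def proj(n,P):
    p,f,R,t=cam(n); q=R@np.array(P,float)+t
    return np.array([f*q[0]/q[2]+p["cx"],f*q[1]/q[2]+p["cy"]])
E
python3 - <<'E'
from h import *
for n in("scene","top"):
    print(ctrl.camera_params(n)); cv2.imwrite(f"pics/{n}0.png",ctrl.snapshot(n))
print(ctrl.get_obs())
E
```

```text
{'vertical_fov': 55.1528762647889, 'cx': 318.13749912579846, 'cy': 202.1810249269927, 'rvec': array([ 2.39636869,  1.00716466, -0.29426478]), 'tvec': array([-0.37598851, -0.25981473,  1.47675648])}
{'vertical_fov': 54.5842055498095, 'cx': 325.77346257312087, 'cy': 202.83793167233003, 'rvec': array([ 1.94953742, -2.27124676,  0.23310365]), 'tvec': array([0.09655102, 0.50428207, 1.28470648])}
{'clock': 0.1, 'joint_pos': array([ 8.63499307e+01,  2.05869365e+01,  6.38889258e-01, -1.94758055e-02,
       -7.01351201e+01, -1.65058925e+01]), 'qvel': array([ 0.01998998, -0.04272966,  0.03915781,  0.01007558,  0.09988853,
        0.02510811]), 'tau': array([-1.78356826e-03, -5.84162092e+01,  2.93750435e+01,  7.01554075e+00,
        1.01378281e-02, -5.53693224e-05]), 'tool_pos': array([0.23246435, 0.63323889, 0.22571434]), 'orientation': array([-8.99150575e+01,  6.07643306e-03,  1.59837412e+02]), 'force': array([ 0.06681498, -0.45245132,  0.44527969]), 'moment': array([ 0.0111172 ,  0.01131641, -0.02989201]), 'opening': 0.08800562142281794}
```

View pics/top0.png

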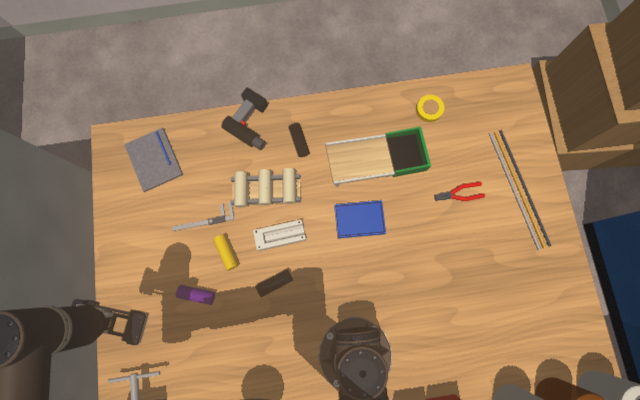

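View pics/scene0.png

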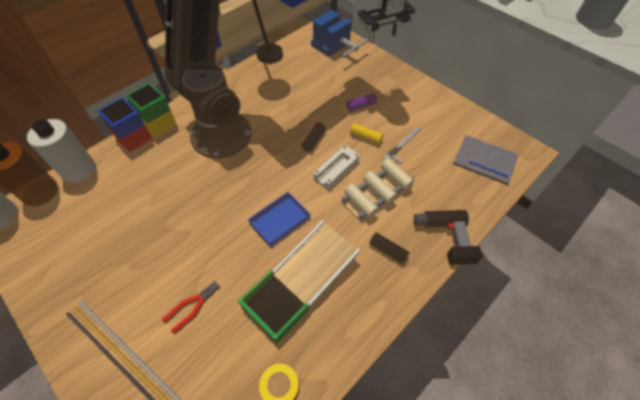

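The top view shows the rack at (265,187), the ramp from (328,162) to the pocket at (408,152), the tray at (360,219) and the mould at (280,234). I'll enlarge this area for accurate corners.

```bash
python3 - <<'E'
from h import *
im=cv2.imread("pics/top0.png")
c=cv2.resize(im[120:250,220:440],None,fx=3.6,fy=3.6,interpolation=cv2.INTER_CUBIC); cv2.imwrite("pics/crop0.png",c)
print(proj("top",[0,0,0]),proj("scene",[0,0,0]))
print(proj("top",[.2325,.633,.2257]),proj("scene",[.2325,.633,.2257]))
E
```

```text
[354.9050132  354.99083593] [220.63725263 134.80662628]
[125.59021254 318.5839744 ] [381.84071383  38.41471399]
```

View pics/crop0.png

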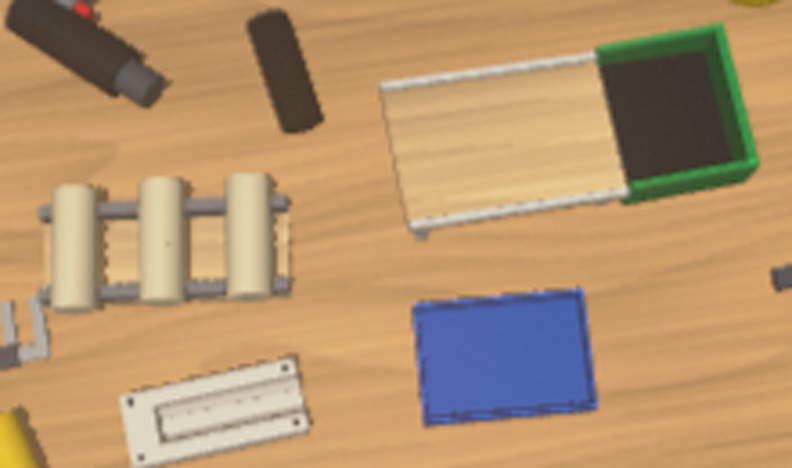

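```bash
cat >> h.py <<'E'
from scipy.optimize import least_squares
def fit(px,obj,g,n="top"):
    def r(s):
        c,q=np.cos(s[2]),np.sin(s[2])
        return np.concatenate([proj(n,[s[0]+c*o[0]-q*o[1],s[1]+q*o[0]+c*o[1],o[2]])-p for o,p in zip(obj,px)])
    s=least_squares(r,g); return s.x[:2].round(4),np.degrees(s.x[2]).round(2),s.fun.round(1)
E
python3 - <<'E'
from h import *
C=lambda L:[(220+(a+.5)/3.6-.5,120+(b+.5)/3.6-.5) for a,b in L]
p,f,R,t=cam("top");print("cam",-R.T@t)
for m in([(75,187),(76,308)],[(161,180),(163,300)],[(248,175),(249,296)]):
    a,b=[ray("top",*q,.055) for q in C(m)]; d=a-b
    print(((a+b)/2).round(4),np.hypot(*d[:2]).round(4),np.degrees(np.arctan2(d[1],d[0])))
print("tray",fit(C([(413,303),(583,289),(597,409),(424,427)]),[(.059,.084,.028),(.059,-.084,.028),(-.059,-.084,.028),(-.059,.084,.028)],[.45,0,0]))
print("ramp",fit(C([(380,87),(408,230),(722,25),(758,162),(597,47),(626,203)]),[(.075,.17,.071),(-.075,.17,.071),(.075,-.1735,.062),(-.075,-.1735,.062),(.075,-.045,.062),(-.075,-.045,.062)],[.6,0,0]))
print("mould",fit(C([(122,397),(295,356),(310,428),(138,466)]),[(.035,.085,.038),(.035,-.085,.038),(-.035,-.085,.038),(-.035,.085,.038)],[.45,.2,0]))
# rack cheek ends
print("rack",fit(C([(40,212),(290,202),(40,296),(290,286)]),[(.042,.1225,.036),(.042,-.1225,.036),(-.042,.1225,.036),(-.042,-.1225,.036)],[.55,.2,0]))
E
```

```text
cam [0.23830942 0.05475738 1.36172813]
[0.609  0.3039 0.055 ] 0.1206 -5.62242861610817
[0.6037 0.2204 0.055 ] 0.1198 -5.892127344516558
[0.5954 0.1371 0.055 ] 0.1208 -7.094160354920161
tray (array([ 0.4446, -0.0901]), np.float64(-3.53), array([-0.2,  0.5,  0.1,  0.1,  0.3,  0. , -0.1, -0.6]))
ramp (array([ 0.6524, -0.184 ]), np.float64(2.26), array([ 0.1, -0.4,  0.6,  0.4, -0.4,  0.3, -0.1,  1.8, -0.8,  0.7,  0.6,
       -2.8]))
mould (array([0.4323, 0.1913]), np.float64(4.39), array([ 0. , -0.3,  0.2,  0.1,  0.4, -0.3, -0.6,  0.4]))
rack (array([0.5992, 0.221 ]), np.float64(-6.45), array([ 0.1,  0.1, -0.3,  0.2, -0.2, -0.1,  0.3, -0.1]))
```

```bash
python3 - <<'E'
from h import *
C=lambda L:[(220+(a+.5)/3.6-.5,120+(b+.5)/3.6-.5) for a,b in L]
s=fit(C([(380,87),(722,25),(597,47)]),[(.075,.17,.071),(.075,-.1735,.062),(.075,-.045,.062)],[.65,-.18,0]);print(s)
def draw(n,im,x0,y0,k,pose,polys,col):
    a=np.radians(pose[2])
    for P in polys:
        q=[proj(n,[pose[0]+np.cos(a)*o[0]-np.sin(a)*o[1],pose[1]+np.sin(a)*o[0]+np.cos(a)*o[1],o[2]]) for o in P]
        q=np.array([((u-x0+.5)*k,(v-y0+.5)*k) for u,v in q])
        cv2.polylines(im,[np.round(q).astype(np.int32)],True,col,1)
sq=lambda hx,y0,y1,z0,z1:[(hx,y1,z1),(hx,y0,z0),(-hx,y0,z0),(-hx,y1,z1)]
out=[]
for n,x0,y0,w,h,k in(("top",320,115,115,130,4.6),("scene",235,140,190,205,2.9)):
    im=cv2.imread(f"pics/{n}0.png"); w=min(w,640-x0)
    c=cv2.resize(im[y0:y0+h,x0:x0+w],None,fx=k,fy=k,interpolation=cv2.INTER_CUBIC)
    draw(n,c,x0,y0,k,(*s[0],s[1]),[sq(.068,-.05,.17,.038,.065),sq(.075,-.1735,-.05,.062,.062)],(255,0,255))
    draw(n,c,x0,y0,k,(.4446,-.0901,-3.5),[sq(.059,-.084,.084,.028,.028)],(0,255,255))
    draw(n,c,x0,y0,k,(.600,.221,-6.3),[sq(.06,y-.022,y+.022,.042,.042) for y in(-.085,0,.085)],(0,0,255))
    out.append(c[:590])
for i,c in enumerate(out): cv2.imwrite(f"pics/ov{i}.png",c[:, :800]); print(c.shape)
E
```

```text
(array([ 0.6529, -0.186 ]), np.float64(2.65), array([ 0.6, -0.2, -0.1, -0.2, -0.5,  0.4]))
(590, 529, 3)
(590, 551, 3)
```

View pics/ov0.png

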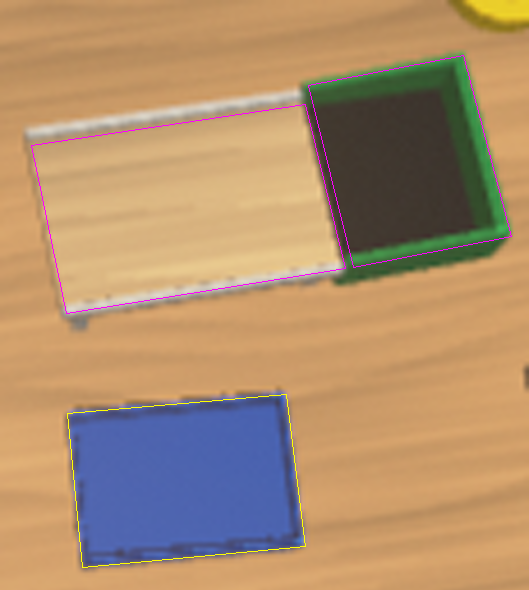

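View pics/ov1.png

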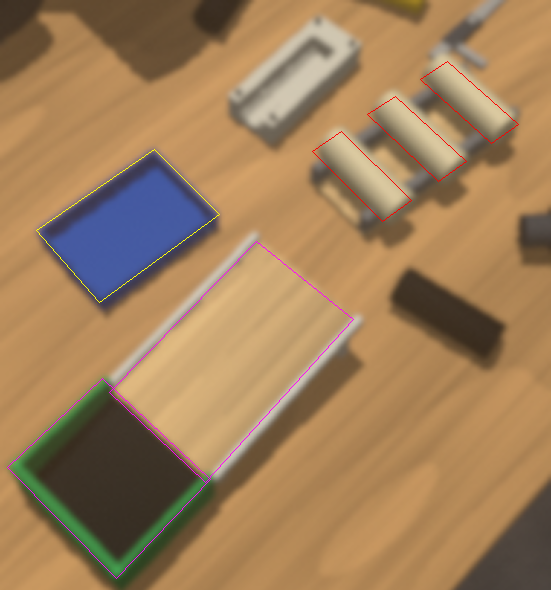

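The overlays match in both cameras: ramp (0.653,-0.185, 2.6°), tray (0.445,-0.090, -3.5°), rack (0.600,0.221, -6.3°). I'm moving above the left casting (about 0.609, 0.305).

step_arm(
  rows=[
    [[0.45,4.19,-3.64,-0.9,0,0,1.54],[0.45,4.19,-3.64,-0.9,0,0,1.54],[0.45,4.19,-3.64,-0.9,0,0,1.54],[0.45,4.19,-3.64,-0.9,0,0,1.54],[0.45,4.19,-3.64,-0.9,0,0,1.54],[0.45,4.19,-3.64,-0.9,0,0,1.54],[0.45,4.19,-3.64,-0.9,0,0,1.54],[0.45,4.19,-3.64,-0.9,0,0,1.54],[0.45,4.19,-3.64,-0.9,0,0,1.54],[0.45,0,0,0,0,0,0],[0.45,0,0,0,0,0,0]],
  ],
)

```text
clock: 1.48
tool_pos: [0.6096, 0.3057, 0.145]
orientation: [-90.0, -0.0, 173.6]
force: [-0.9, -0.2, -0.1]
opening: 0.0632
```

```bash
python3 - <<'E'
from h import *
o=ctrl.get_obs();print({k:np.round(o[k],4) for k in("joint_pos","tool_pos","orientation","opening","force")})
im=ctrl.snapshot("scene");cv2.imwrite("pics/s1.png",cv2.resize(im[60:310,250:500],None,fx=2.4,fy=2.4,interpolation=cv2.INTER_CUBIC))
print((proj("scene",o["tool_pos"])-[250,60])*2.4)
E
```

```text
{'joint_pos': array([ 4.29599e+01,  2.44142e+01, -4.41510e+00, -1.20000e-02,
       -6.12267e+01,  4.06821e+01]), 'tool_pos': array([0.6096, 0.3057, 0.145 ]), 'orientation': array([-8.996440e+01, -4.440000e-02,  1.736362e+02]), 'opening': np.float64(0.0632), 'force': array([-0.9329, -0.1559, -0.1079])}
[363.70781373 228.53900213]
```

View pics/s1.png

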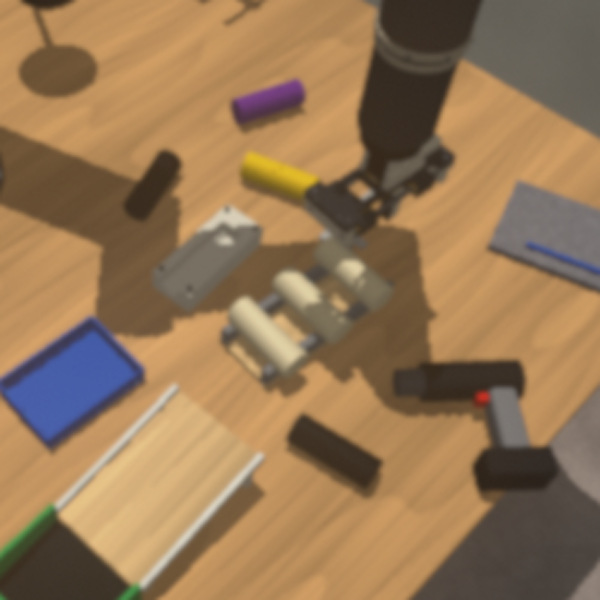

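The gripper hangs over the left casting (TCP at crop 364,229), jaws across it. Descend and grip.

step_arm(
  rows=[
    [[0.45,0,0,-4,0,0,0],[0.45,0,0,-4,0,0,0],[0.45,0,0,-2.5,0,0,0],[0.45,0,0,-1.2,0,0,0],[0.45,0,0,0,0,0,0],[-1,0,0,0,0,0,0],[-1,0,0,0,0,0,0],[-1,0,0,0,0,0,0],[-1,0,0,0,0,0,0]],
  ],
)

```text
clock: 2.65
tool_pos: [0.6103, 0.3065, 0.0297]
orientation: [-90.1, 0.1, 173.7]
force: [-0.5, -0.1, 6.5]
opening: 0.0434
```

step_arm(
  rows=[
    [[-1,0,0,2,0,0,0],[-1,0,0,5,0,0,0],[-1,0,0,5,0,0,0],[-1,0.42,-4.25,0.5,0,0,0.99],[-1,0.42,-4.25,0.5,0,0,0.99],[-1,0.42,-4.25,0,0,0,0.99],[-1,0.42,-4.25,0,0,0,0.99],[-1,0.42,-4.25,0,0,0,0.99],[-1,0.42,-4.25,0,0,0,0.99],[-1,0.42,-4.25,0,0,0,0.99],[-1,0.42,-4.25,0,0,0,0.99],[-1,0.42,-4.25,0,0,0,0.99]],
  ],
)

```text
clock: 4.15
tool_pos: [0.6469, -0.0779, 0.158]
orientation: [-90.0, -0.1, -177.4]
force: [0.7, 0.0, -1.7]
opening: 0.0431
```

step_arm(
  rows=[
    [[-1,0,0,-2,3.5,0.16,0],[-1,0,0,-2,3.5,0.16,0],[-1,0,0,-2,0,0,0],[-1,0,0,0,0,0,0],[-1,0,0,0,0,0,0]],
  ],
)

```text
clock: 4.78
tool_pos: [0.6477, -0.0765, 0.099]
orientation: [-97.0, 0.0, -177.4]
force: [0.9, 0.0, -1.8]
opening: 0.0431
```

step_arm(
  rows=[
    [[-1,0,0,-1.5,0,0,0],[-1,0,0,-1.0,0,0,0],[-1,0,0,-0.3,0,0,0],[-1,0,0,0,0,0,0]],
  ],
)

```text
clock: 5.28
tool_pos: [0.6474, -0.0764, 0.0702]
orientation: [-97.0, -0.0, -177.4]
force: [0.2, 0.1, -2.2]
opening: 0.0432
```

step_arm(
  rows=[
    [[-1,0,0,-0.15,0,0,0],[-1,0,0,0,0,0,0]],
  ],
)

```text
clock: 5.52
tool_pos: [0.6476, -0.0765, 0.0693]
orientation: [-97.0, 0.0, -177.4]
force: [-1.2, 0.1, -1.4]
opening: 0.0433
```

step_arm(
  rows=[
    [[-1,0,0,-0.12,0,0,0],[-1,0,0,0,0,0,0]],
  ],
)

```text
clock: 5.78
tool_pos: [0.6475, -0.0764, 0.0679]
orientation: [-97.0, -0.0, -177.4]
force: [0.5, 0.4, -1.8]
opening: 0.0435
```

step_arm(
  rows=[
    [[-1,0,0,-0.1,0,0,0],[-1,0,0,0,0,0,0]],
  ],
)

```text
clock: 6.02
tool_pos: [0.6476, -0.0765, 0.0671]
orientation: [-97.0, 0.0, -177.4]
force: [-0.7, 0.6, -0.5]
opening: 0.0429
```

step_arm(
  rows=[
    [[0.45,0,0,0,0,0,0],[0.45,0,0,0,0,0,0],[0.45,0,-0.5,4.0,0,0,0],[0.45,0,-0.5,4.0,0,0,0],[0.45,0,1.0,2.0,0,0,0],[0.45,0,3,0,0,0,0],[0.45,0,3,0,0,0,0],[0.45,0,3,0,0,0,0],[0.45,0,3,0,0,0,0],[0.45,0,0,0,0,0,0]],
  ],
)

```text
clock: 7.28
tool_pos: [0.647, 0.0461, 0.1663]
orientation: [-97.0, -0.0, -177.2]
force: [-0.1, 0.5, -0.5]
opening: 0.0636
```

```bash
python3 - <<'E'
from h import *
im=ctrl.snapshot("scene");a=cv2.resize(im[150:350,225:425],None,fx=2,fy=2,interpolation=cv2.INTER_CUBIC)
im=ctrl.snapshot("top");b=cv2.resize(im[100:250,230:440],None,fx=1.9,fy=1.9,interpolation=cv2.INTER_CUBIC)
c=np.zeros((400,800,3),np.uint8);c[:,:400]=a;c[:b.shape[0],400:400+b.shape[1]]=b
cv2.imwrite("pics/r1.png",c)
E
```

```text
(no output)
```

View pics/r1.png

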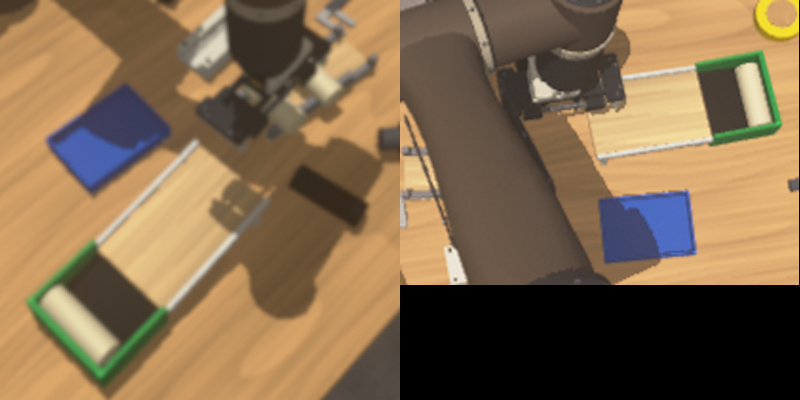

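The first casting rolled into the pocket (scene crop about 80,325; top crop 752,95), so it is sound. Next: the middle one.

step_arm(
  rows=[
    [[0.45,-0.9,3.5,-0.4,-1.4,-0.05,-1.8],[0.45,-0.9,3.5,-0.4,-1.4,-0.05,-1.8],[0.45,-0.9,3.5,-0.4,-1.4,-0.05,-1.8],[0.45,-0.9,3.5,-0.4,-1.4,-0.05,-1.8],[0.45,-0.9,3.5,-0.4,-1.4,-0.05,-1.8],[0.45,0,0,0,0,0,0],[0.45,0,0,0,0,0,0]],
  ],
)

```text
clock: 8.25
tool_pos: [0.6025, 0.2179, 0.1466]
orientation: [-90.0, 0.5, 173.6]
force: [-0.1, -0.2, -0.4]
opening: 0.0636
```

step_arm(
  rows=[
    [[0.45,0,0.35,-4,0,0.5,0],[0.45,0,0,-4,0,0,0],[0.45,0,0,-2.5,0,0,0],[0.45,0,0,-1.3,0,0,0],[0.45,0,0,0,0,0,0],[-1,0,0,0,0,0,0],[-1,0,0,0,0,0,0],[-1,0,0,0,0,0,0],[-1,0,0,0,0,0,0]],
  ],
)

```text
clock: 9.38
tool_pos: [0.6031, 0.2225, 0.0299]
orientation: [-90.0, 0.1, 173.7]
force: [-0.2, 0.4, 4.9]
opening: 0.0432
```

step_arm(
  rows=[
    [[-1,0,0,2,0,0,0],[-1,0,0,5,0,0,0],[-1,0,0,5,0,0,0],[-1,0.75,-4.98,0.5,0,0,1.48],[-1,0.75,-4.98,0.5,0,0,1.48],[-1,0.75,-4.98,0,0,0,1.48],[-1,0.75,-4.98,0,0,0,1.48],[-1,0.75,-4.98,0,0,0,1.48],[-1,0.75,-4.98,0,0,0,1.48],[-1,0,0,-2,3.5,0.16,0],[-1,0,0,-2,3.5,0.16,0],[-1,0,0,-2,0,0,0]],
  ],
)

```text
clock: 10.88
tool_pos: [0.6471, -0.0779, 0.0977]
orientation: [-97.1, -0.1, -177.6]
force: [0.7, -0.7, -1.8]
opening: 0.0432
```

step_arm(
  rows=[
    [[-1,0,0,-1.5,0,0,0],[-1,0,0,-1.0,0,0,0],[-1,0,0,0,0,0,0],[-1,0,0,0,0,0,0]],
  ],
)

```text
clock: 11.38
tool_pos: [0.648, -0.0765, 0.0745]
orientation: [-97.0, 0.0, -177.4]
force: [-0.0, 0.2, -2.0]
opening: 0.0431
```

step_arm(
  rows=[
    [[-1,0,0,-0.4,0,0,0],[-1,0,0,-0.2,0,0,0],[-1,0,0,-0.1,0,0,0],[-1,0,0,0,0,0,0]],
  ],
)

```text
clock: 11.88
tool_pos: [0.6475, -0.0768, 0.0673]
orientation: [-97.0, -0.0, -177.5]
force: [-1.5, 0.1, 3.0]
opening: 0.0432
```

step_arm(
  rows=[
    [[0.45,0,0,0,0,0,0],[0.45,0,0,0,0,0,0],[0.45,0,-0.5,4.0,0,0,0],[0.45,0,-0.5,4.0,0,0,0],[0.45,0,1.0,2.0,0,0,0],[0.45,0,3,0,0,0,0],[0.45,0,3,0,0,0,0],[0.45,0,3,0,0,0,0],[0.45,0,3,0,0,0,0],[0.45,0,0,0,0,0,0],[0.45,0,0,0,0,0,0]],
  ],
)

```text
clock: 13.25
tool_pos: [0.6472, 0.0436, 0.1664]
orientation: [-97.0, -0.1, -177.4]
force: [-0.2, -1.0, -0.3]
opening: 0.0635
```

```bash
python3 - <<'E'
from h import *
im=ctrl.snapshot("scene");a=cv2.resize(im[150:350,225:425],None,fx=2,fy=2,interpolation=cv2.INTER_CUBIC)
im=ctrl.snapshot("top");b=cv2.resize(im[100:250,230:440],None,fx=1.9,fy=1.9,interpolation=cv2.INTER_CUBIC)
c=np.zeros((400,800,3),np.uint8);c[:,:400]=a;c[:b.shape[0],400:400+b.shape[1]]=b
cv2.imwrite("pics/r2.png",c)
E
```

```text
(no output)
```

View pics/r2.png

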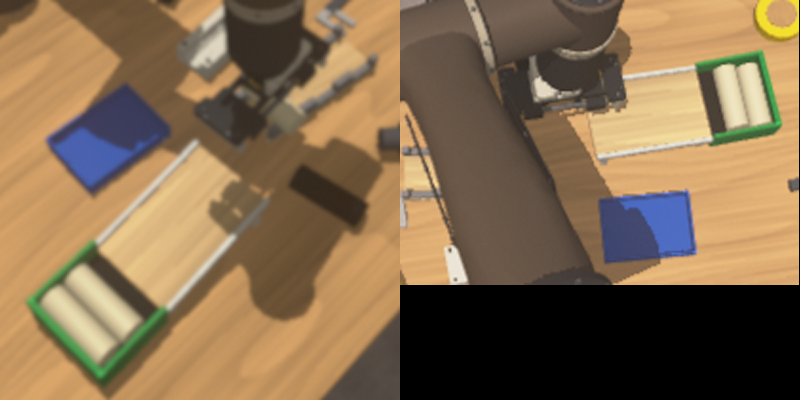

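Both castings lie in the pocket (top crop 730,97 and 757,92). Third: the right one.

step_arm(
  rows=[
    [[0.45,-1.35,2.4,-0.5,-1.75,-0.05,-2.2],[0.45,-1.35,2.4,-0.5,-1.75,-0.05,-2.2],[0.45,-1.35,2.4,-0.5,-1.75,0.05,-2.2],[0.45,-1.35,2.4,-0.5,-1.75,0.3,-2.2],[0.45,0,0,0,0,0,0],[0.45,0,0,0,0,0,0]],
  ],
)

```text
clock: 14.1
tool_pos: [0.5938, 0.1388, 0.1469]
orientation: [-90.0, -0.0, 173.7]
force: [-0.3, -0.1, -0.6]
opening: 0.0636
```

step_arm(
  rows=[
    [[0.45,0,-0.05,-4,0,0,0],[0.45,0,0,-4,0,0,0],[0.45,0,0,-2.5,0,0,0],[0.45,0,0,-1.3,0,0,0],[0.45,0,0,0,0,0,0],[-1,0,0,0,0,0,0],[-1,0,0,0,0,0,0],[-1,0,0,0,0,0,0],[-1,0,0,0,0,0,0]],
  ],
)

```text
clock: 15.22
tool_pos: [0.5941, 0.1391, 0.0299]
orientation: [-90.0, 0.0, 173.7]
force: [-0.3, -0.1, 6.2]
opening: 0.0431
```

step_arm(
  rows=[
    [[-1,0,0,2,0,0,0],[-1,0,0,5,0,0,0],[-1,0,0,5,0,0,0],[-1,1.08,-4.3,0.5,0,0,1.78],[-1,1.08,-4.3,0.5,0,0,1.78],[-1,1.08,-4.3,0,0,0,1.78],[-1,1.08,-4.3,0,0,0,1.78],[-1,1.08,-4.3,0,0,0,1.78],[-1,0,0,-2,3.5,0.16,0],[-1,0,0,-2,3.5,0.16,0],[-1,0,0,-2,0,0,0]],
  ],
)

```text
clock: 16.6
tool_pos: [0.6472, -0.0773, 0.0977]
orientation: [-97.0, -0.1, -177.5]
force: [-0.2, 0.2, -2.3]
opening: 0.043
```

step_arm(
  rows=[
    [[-1,0,0,-1.5,0,0,0],[-1,0,0,-1.0,0,0,0],[-1,0,0,0,0,0,0],[-1,0,0,0,0,0,0]],
  ],
)

```text
clock: 17.1
tool_pos: [0.648, -0.076, 0.0746]
orientation: [-97.0, 0.0, -177.3]
force: [0.8, -0.8, -1.3]
opening: 0.0435
```

step_arm(
  rows=[
    [[-1,0,0,-0.4,0,0,0],[-1,0,0,-0.2,0,0,0],[-1,0,0,-0.1,0,0,0],[-1,0,0,0,0,0,0]],
  ],
)

```text
clock: 17.6
tool_pos: [0.6475, -0.0763, 0.0673]
orientation: [-97.0, -0.0, -177.4]
force: [-1.2, -0.3, 2.6]
opening: 0.0434
```

step_arm(
  rows=[
    [[0.45,0,0,0,0,0,0],[0.45,0,0,0,0,0,0],[0.45,0,-0.5,4.0,0,0,0],[0.45,0,-0.5,4.0,0,0,0],[0.45,0,1.0,2.0,0,0,0],[0.45,0,3,0,0,0,0],[0.45,0,3,0,0,0,0],[0.45,0,3,0,0,0,0],[0.45,0,3,0,0,0,0],[0.45,0,0,0,0,0,0],[0.45,0,0,0,0,0,0],[0.45,0,0,0,0,0,0]],
  ],
)

```text
clock: 19.1
tool_pos: [0.6474, 0.0432, 0.1666]
orientation: [-97.0, -0.1, -177.4]
force: [0.2, 0.0, -0.2]
opening: 0.0632
```

```bash
python3 - <<'E'
from h import *
im=ctrl.snapshot("scene");a=cv2.resize(im[150:350,225:425],None,fx=2,fy=2,interpolation=cv2.INTER_CUBIC)
im=ctrl.snapshot("top");b=cv2.resize(im[100:250,230:440],None,fx=1.9,fy=1.9,interpolation=cv2.INTER_CUBIC)
c=np.zeros((400,800,3),np.uint8);c[:,:400]=a;c[:b.shape[0],400:400+b.shape[1]]=b
cv2.imwrite("pics/r3.png",c)
E
```

```text
(no output)
```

View pics/r3.png

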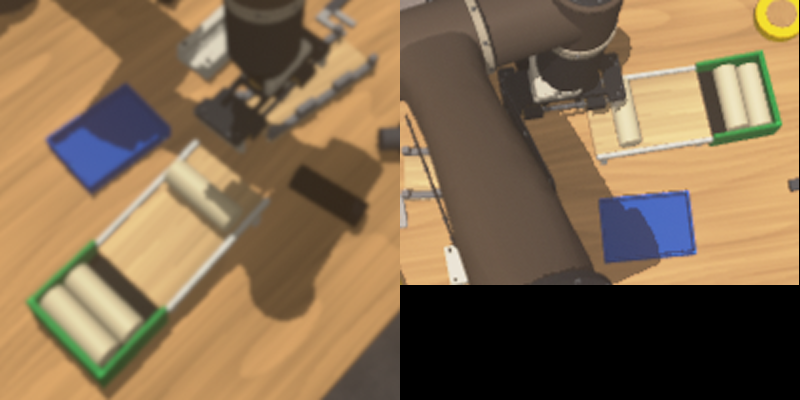

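The third casting stays on the ramp where it was laid (scene crop 200,195), so it is faulty. I'm retracing the path to pick it up.

step_arm(
  rows=[
    [[0.45,0,-3,0,0,0,0],[0.45,0,-3,0,0,0,0],[0.45,0,-3,0,0,0,0],[0.45,0,-3,0,0,0,0],[0.45,0,-1,-2,0,0,0],[0.45,0,0.5,-4,0,0,0],[0.45,0,0.5,-3.9,0,0,0],[0.45,0,0,0,0,0,0]],
  ],
)

```text
clock: 20.2
tool_pos: [0.6446, -0.076, 0.0638]
orientation: [-97.0, -0.5, -177.4]
force: [0.3, -0.1, 0.6]
opening: 0.0635
```

step_arm(
  rows=[
    [[-1,0,0,0,0,0,0],[-1,0,0,0,0,0,0],[-1,0,0,0,0,0,0],[-1,0,0,0,0,0,0]],
  ],
)

```text
clock: 20.7
tool_pos: [0.6485, -0.0763, 0.0696]
orientation: [-97.0, 0.1, -177.4]
force: [-1.1, -0.7, 7.2]
opening: 0.0429
```

step_arm(
  rows=[
    [[-1,0,-0.2,2,0,0,0],[-1,0,0,4,0,0,0],[-1,0,0,4,-3.5,-0.16,0],[-1,0,0,0,-3.5,-0.16,0],[-1,-2.5,-0.2,0,0,0,-9.6],[-1,-2.5,-0.2,0,0,0,-9.6],[-1,-2.5,-0.2,0,0,0,-9.6],[-1,-2.5,-0.2,0,0,0,-9.6],[-1,-2.5,-0.2,0,0,0,-9.6],[-1,-2.5,-0.2,0,0,0,-9.6],[-1,-2.5,-0.2,0,0,0,-9.6],[-1,-2.5,-0.1,0,0,0,-9.6]],
  ],
)

```text
clock: 22.2
tool_pos: [0.4463, -0.0933, 0.1678]
orientation: [-90.0, -0.1, 105.5]
force: [0.0, 0.1, -2.2]
opening: 0.0433
```

step_arm(
  rows=[
    [[-1,0,0,-1,0,0,-9.6],[-1,0,0,-1,0,0,-9.6],[-1,0,0,-3,0,0,0],[-1,0,0,0,0,0,0],[-1,0,0,0,0,0,0]],
  ],
)

```text
clock: 22.82
tool_pos: [0.4479, -0.0933, 0.1187]
orientation: [-90.0, -0.0, 86.6]
force: [-0.3, 0.0, -2.1]
opening: 0.0433
```

step_arm(
  rows=[
    [[-1,-0.3,0.3,-4,0,0,0],[-1,0,0,-3,0,0,0],[-1,0,0,-2,0,0,0],[-1,0,0,-0.7,0,0,0],[-1,0,0,0,0,0,0]],
  ],
)

```text
clock: 23.45
tool_pos: [0.4451, -0.0902, 0.0215]
orientation: [-90.0, -0.0, 86.6]
force: [1.1, -0.2, -1.4]
opening: 0.0437
```

step_arm(
  rows=[
    [[-1,0,0,-0.2,0,0,0],[-1,0,0,-0.15,0,0,0],[-1,0,0,0,0,0,0]],
  ],
)

```text
clock: 23.82
tool_pos: [0.4447, -0.0903, 0.0177]
orientation: [-90.0, -0.1, 86.6]
force: [0.2, 0.7, -3.0]
opening: 0.0436
```

step_arm(
  rows=[
    [[-1,0,0,-0.1,0,0,0],[-1,0,0,0,0,0,0]],
  ],
)

```text
clock: 24.08
tool_pos: [0.4445, -0.0903, 0.0164]
orientation: [-90.0, -0.0, 86.6]
force: [-0.9, 0.7, -2.6]
opening: 0.0433
```

step_arm(
  rows=[
    [[-1,0,0,-0.12,0,0,0],[-1,0,0,0,0,0,0]],
  ],
)

```text
clock: 24.32
tool_pos: [0.4446, -0.0903, 0.0161]
orientation: [-90.0, -0.0, 86.6]
force: [-4.5, 2.7, 15.4]
opening: 0.0432
```

step_arm(
  rows=[
    [[-1,0,0,0.08,0,0,0],[0.2,0,0,0,0,0,0],[0.2,0,0,0,0,0,0],[0.2,0,0,3,0,0,0],[0.2,0,0,5,0,0,0],[0.2,0,0,5,0,0,0],[0.2,2,5,0,0,0,0],[0.2,2,5,0,0,0,0],[0.2,2,5,0,0,0,0],[0.2,2,5,0,0,0,0],[0.2,0,0,0,0,0,0],[0.2,0,0,0,0,0,0]],
  ],
)

```text
clock: 25.82
tool_pos: [0.524, 0.1097, 0.1454]
orientation: [-89.9, -0.0, 86.6]
force: [0.0, -0.0, 0.5]
opening: 0.0524
```

```bash
python3 - <<'E'
from h import *
im=ctrl.snapshot("scene");a=cv2.resize(im[130:350,150:425],None,fx=1.45,fy=1.45,interpolation=cv2.INTER_CUBIC)
im=ctrl.snapshot("top");b=cv2.resize(im[100:270,180:490],None,fx=1.28,fy=1.28,interpolation=cv2.INTER_CUBIC)
c=np.zeros((400,800,3),np.uint8);c[:a.shape[0],:a.shape[1]]=a;c[:b.shape[0],400:400+b.shape[1]]=b[:,:400]
cv2.imwrite("pics/r4.png",c)
E
```

```text
(no output)
```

View pics/r4.png

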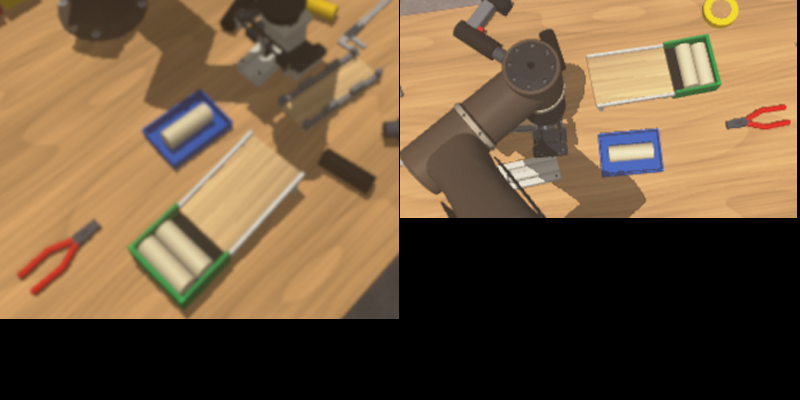

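The faulty casting lies along the blue tray (top crop 632,152), two sound ones are in the pocket (top crop 692,65), and the gripper is clear. Handing in.

```bash
python3 -c "
from plant import ctrl
print(ctrl.close_job())"
```

```text
the job is handed in; nothing more can be done
None
```

I tested all three castings on the ramp and handed the job in at about 26 s of the 70 s allowed.

- **Sound:** the castings from the left and middle rack slots rolled into the green pocket by themselves after release, and both are still there.
- **Faulty:** the casting from the right slot stayed where it was laid on the ramp. After it had lain released for over 1.4 s, I laid it in the blue rework tray.

The last picture shows two castings in the pocket, one in the tray along its length, the ramp clear and the gripper touching nothing. The pliers and the visible part of the mould half are where they were; the arm hid the rest of the mould half and most of the caliper, so I did not check those again. The arm was never commanded down near any of them.

Contact forces I read stayed low. The highest was about 15 N, when the faulty casting touched the tray floor, and I eased off slightly before letting go. No check failed or disagreed.

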